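# Clear the sill of a guard pen, free its sagging barrel bolt and hold the gate ajar

### The arm

A 7-joint arm with a two-finger parallel gripper is mounted at the origin on a cart in front of the work surface, level with it; the furniture and walls round the work are solid. World frame = base frame: x ahead of the robot, y to its left, z up, the work surface at z = 0. Lengths are in m, angles in degrees, forces in N, time in s.
With the tool pointing down it reaches from about 0.425 to 0.875 m from the base axis. Payload 4.7 kg.
Tool frame: the origin (TCP) lies at the very end of the fingers, on their centre line; the grasp point (between the pads) lies 19 mm behind it; z points along the fingers, y is the line along which they close (so a half turn about z gives the same grasp; the last joint's range is limited). The gripper opens to 87 mm and grips with 3 to 60 N. Pads are 19 mm wide; open, the fingers measure 117 mm over their backs; the gripper's body (75 mm by 190 mm) begins 51 mm behind the grasp point.
Start: joints at [69.448, 18.392, -4.016, 83.108, 1.295, 78.541, -3.26], TCP at [0.237, -0.605, 0.223] pointing down, gripper open.
Joint ranges: [-163.93, 163.93], [-17.29, 119.83], [-79.2, 71.16], [3.27, 140.29], [-89.18, 269.18], [5.43, 117.66], [-154.24, 154.24]. Speed limits (degrees/s): [147.25, 147.25, 180, 180, 180, 180, 180].

### API

Orientations are given as [roll, pitch, yaw] about the fixed x, y, z axes, in that order (R = Rz(yaw) Ry(pitch) Rx(roll)).
In Python, from cell import telemetry, cams, env gives the robot as it stands.
- The arm moves only by the tool arm_command, never from a script. Its argument "series" is text: rows parted by semicolons, each of 5 numbers parted by spaces: the shift along the tool's x, y, z in mm, then the turn about the tool's z in rad, then the closure in counts, from 0 (fully open) to 255 (shut). A call has 1 to 20 rows; each row shifts and turns the commanded pose from where the row before left it, along the tool's axes as they then stand; what a row does not reach is not made up. A row lasts 1/12 s, in which the tool goes at most 41.7 mm and 7.16 degrees, less where a joint would pass 70% of its speed; a pose out of reach is approached as far as the arm can. A call is refused whole if a number of a shift passes 41.7 or a number of a turn 0.125, either way. A call with a gripper value outside its range is refused whole. The fingers move at their own pace and stop on an object; "squeeze" is the grip in N (left out, the last holds). Time passes only in rows, so rows that do not move let the fingers close. It gives the time, the measured TCP pose, the force, the opening and the grip force at its end, in the units of the state.
- telemetry.get_obs(): the state, without advancing time (a new reading comes with each control period).
- cams.read_camera(name): name is "side" or "top"; returns the picture (400x640x3 uint8, blue, green, red); there is no depth.
- cams.calibration(name): a dict with "K" (3x3 intrinsics, pixels), "origin" and "rotation" of the camera in the world. Camera axes: x right, y down, z forward; pixel columns grow to the right and rows downward; lengths in m; the calibration is good to about 2 mm. A picture is of the moment at which its call begins. calibration takes no time and is no camera call.
- env.sign_off(): hands the job in; it is judged then, once.
The state is a dict: "time_s": time; "qpos": joint angles; "joint_velocities": joint speeds; "effort": joint torques, N m; "tool_pos": TCP position; "tool_rot": TCP orientation; "force": force on the tool from outside, world axes, zero at the start; "wrist_torque": the same for the moment, N m; "grip_width": finger opening in m; "grasp_force": force on a finger pad.
Only numpy, scipy, OpenCV 4.12 (cv2) and the standard library are available. Lean on these libraries where they do the work, as an engineer would, in place of code of your own. Each camera call takes 0.05 s, during which the arm holds its last target. There are 200 camera calls.

### The job

With the blue scraper block, wipe the three loose brass chips off the sill plate in front of the yellow guard gate into the catch tray along the plate's front edge, without touching the chips with the gripper, and stand the scraper upright back on the worktop. Then take the red knob of the gate's barrel bolt, lift the sagging bolt over the bent-up lip of its keeper while drawing it back towards the hinge, without forcing it against the keeper, and swing the gate about 20 degrees open towards the robot. Finish while still gripping the knob: keep the bolt drawn back and the self-closing gate held ajar and still, and leave the other things on the worktop alone.

Things in the scene. Friction and masses are not known exactly. Their poses are not given: they have to be found in the camera images.
- guard: Low guard pen fixed to the worktop. Origin: on the worktop, middle of the gate line. Own x: from gate into pen (away from robot); y: along the shut gate to the hinge post; z up. Sill plate x -125..+100 mm, y +-150 mm, top 16 mm above worktop. Gate over x +-6 mm, top rail 72 mm high; hinge post y +118 (74 mm high), latch post y -118 mm. Bare sill between gate and tray.
- tray (a point): Middle of the catch tray's floor, 4 mm above the worktop, at guard x -160 mm. The tray runs along the sill plate's front edge, from guard x -125 to -195 mm and y +-146 mm inside; 4 mm rim walls, 22 mm high, on its front and two ends, none towards the plate.
- gate (a joint): Yellow framed gate, hinge angle in rad: 0 shut, grows as the free end swings towards the robot (guard -x), up to 1.2. A weak spring (0.5 N m/rad) shuts it again when let go.
- gate_hinge (a point): Point on the gate's upright hinge axis, 90 mm above the worktop, fixed to the guard; the axis is at guard x = 0, y = +118 mm.
- bolt (a joint): Travel of the barrel bolt along the gate in m: 0 shut, grows as it is drawn towards the hinge, range -0.006 to 0.036. A light spring (60 N/m, rest at 0) pushes it back when let go. The bolt must be drawn at least 20 mm to leave the keeper.
- bolt_rocker: The bolt, a 9 mm round steel bar 130 mm long along the gate's top, axis 90 mm above worktop. Origin: on the bar's axis at its worn tail pivot; axes as the guard's while the gate is shut. It sags to level by its weight; its free end (-y) can be rocked up 0.22 rad. A tooth 10 mm long, 9 mm wide hangs from the free end, 108 to 118 mm from the origin, down to 15 mm below the axis.
- knob (a point): Middle of the bolt's upright red knob: 18 mm diameter, 28 mm tall, middle 118 mm above the worktop (shut), 62 mm from the pivot, 180 mm from the hinge axis. Fingers fit on its robot side and pen side. Lifting it 6 to 12 mm takes the tooth over the lip (13 mm is the stop); it then leans hinge-ward 1 mm per 2 mm of lift. Past 20 mm of travel it need not be kept up.
- keeper: Steel keeper on the latch post: a U strap open at the top, side walls 18 mm apart inside, up to 32 mm above the origin, 36 mm long along the gate line. Origin: middle of its underside, 68 mm above the worktop; axes as the guard's. At its gate end (y +14..+18 mm) a lip is bent up to 16 mm; the bolt's tooth sits behind it, 9 mm below the lip's top, with 4 mm slack.
- scraper: Blue plastic scraper block, about 0.15 kg, standing on the worktop. Origin: centre of its underside. Foot 28 x 130 x 30 mm (own x, y, z), on it in the middle an upright handle fin 16 mm thick (x), 36 mm wide (y), reaching 106 mm above the underside: grip it across its 16 mm.
- chip_0: Curled brass chip, an open ring about 20 mm across and 9 mm tall, 12 g, loose on the sill plate in front of the gate. Origin: middle of its underside.
- chip_1: Curled brass chip, an open ring about 20 mm across and 9 mm tall, 12 g, loose on the sill plate in front of the gate. Origin: middle of its underside.
- chip_2: Curled brass chip, an open ring about 20 mm across and 9 mm tall, 12 g, loose on the sill plate in front of the gate. Origin: middle of its underside.
- flange: Bystander: steel flange, 66 mm across, 25 mm tall; leave alone. Origin: centre of its underside.
- oil_bottle: Bystander: small white bottle with red cap, 34 mm across, 102 mm tall; leave alone. Origin: centre of its underside.
- micrometer: Bystander: micrometer lying flat, 48 x 125 x 14 mm; leave alone. Origin: centre of its underside.
- bearing: Bystander: ball bearing, 42 mm across, 12 mm tall; leave alone. Origin: centre of its underside.

How it is judged (in metres and radians):
On the way, in this order (a step that is already met when the one before it is completed fails the run):
1. all three chips are off the sill plate and in the catch tray (x of chip_0 in the frame of guard between -0.2 and -0.128 m and y of chip_0 in the frame of guard between -0.15 and 0.15 m and z of each of chip_0, chip_1, chip_2 in the frame of guard below 0.025 m and x of chip_1 in the frame of guard between -0.2 and -0.128 m and y of chip_1 in the frame of guard between -0.15 and 0.15 m and x of chip_2 in the frame of guard between -0.2 and -0.128 m and y of chip_2 in the frame of guard between -0.15 and 0.15 m), for 0.2 s.
2. the bolt is drawn clear of the keeper, the gate still nearly shut (value of joint bolt above 0.02 m and value of joint gate below 0.15 rad), for 0.1 s.
At the end, for the whole second after the job is handed in: The gripper is still gripping the bolt by its knob (more than 1 N), the bolt is drawn back more than 15 mm, the gate stands still between 0.22 and 0.5 rad (13 to 28 degrees) open, the three chips lie in the catch tray, and the scraper stands upright on the worktop, clear of the guard (all of step 1 and value of joint gate between 0.22 and 0.5 rad and value of joint bolt above 0.015 m and velocity of joint gate between -0.05 and 0.05 rad/s and contact force between the fingers and bolt_rocker above 1 N and contact force between scraper and guard below 0.1 N and height (world z) of scraper below 0.0025 m and angle between scraper's own z axis and vertical below 0.1 rad and contact force between the fingers and scraper below 0.1 N); the arm keeps its last pose, push and grip.
It fails at once if a chip is touched by the gripper or arm (contact force between any of the fingers, the arm and chip_0 above 0.5 N or contact force between any of the fingers, the arm and chip_1 above 0.5 N or contact force between any of the fingers, the arm and chip_2 above 0.5 N).
It fails at once if the bolt is forced against the keeper (more than 30 N) (contact force between bolt_rocker and keeper above 30 N).
It fails at once if a bystander is pushed more than 30 mm or tipped over (distance of any of flange, oil_bottle, micrometer, bearing from where it was at the start of the episode above 0.03 m or angle between oil_bottle's own z axis and vertical above 0.5 rad).
It also fails if it takes over 58 s, if anything falls off the work surface, if the arm or the gripper's body presses on something with over 40 N, if the wrist force passes 120 N, or if a joint passes its speed limit or range.

## Working session

There is one attempt and no reset: what is moved stays moved. The work goes in short steps, Python scripts to look and compute and a tool call to move; the robot and the scene stay as the last step left them, time stands still between calls to the robot, and variables do not carry over. Pictures are saved under pics/ and viewed, at most 10 in all, crops included, and the job is handed in when it is done.

Besides the shell and the picture viewer there is one more tool, called after "Call:" as name(argument=value, ...) on one line, values as JSON. arm_command: Moves the arm, as the interface text tells. Its arguments: {"type":"object","properties":{"series":{"type":"string"},"squeeze":{"type":"number"}},"required":["series"]}

```bash
mkdir -p pics; python3 - <<'E'
from cell import telemetry, cams
import cv2
for n in ("top","side"):
    cv2.imwrite(f"pics/{n}0.png",cams.read_camera(n)); c=cams.calibration(n); print(n,c)
o=telemetry.get_obs(); print(o)
E
```

```text
top {'K': array([[444.27028869,   0.        , 310.00920872],
       [  0.        , 444.27028869, 205.29254425],
       [  0.        ,   0.        ,   1.        ]]), 'origin': array([ 0.38470937, -0.13896723,  1.17628477]), 'rotation': array([-169.33940069,    0.54780334,  -90.2262927 ])}
side {'K': array([[403.33951593,   0.        , 316.8001762 ],
       [  0.        , 403.33951593, 200.93690654],
       [  0.        ,   0.        ,   1.        ]]), 'origin': array([ 0.39925883, -0.77530252,  0.92136839]), 'rotation': array([-140.86615905,   -0.70806801,  -13.88193742])}
{'time_s': 0.1, 'qpos': array([69.44756284, 18.43533665, -4.01355602, 83.16750444,  1.29721478,
       78.54120587, -3.2603643 ]), 'joint_velocities': array([ 0.02963961, -0.12479527, -0.04627189, -0.15391972,  0.08038375,
        0.01837981,  0.01113759]), 'effort': array([ 6.46002609e-04, -4.92569268e+01, -4.05090423e-01, -3.13400209e+01,
       -6.41427655e-02,  3.94986849e-02,  8.60575278e-05]), 'tool_pos': array([ 0.23649169, -0.604922  ,  0.22156826]), 'tool_rot': array([-1.79901300e+02,  8.24423604e-03,  2.13602328e+01]), 'force': array([ 0.4092667 , -0.02670715, -0.82462055]), 'wrist_torque': array([-0.00232825,  0.02227174, -0.03907232]), 'grasp_force': 0.0, 'grip_width': 0.08685180805347766}
```

View pics/top0.png

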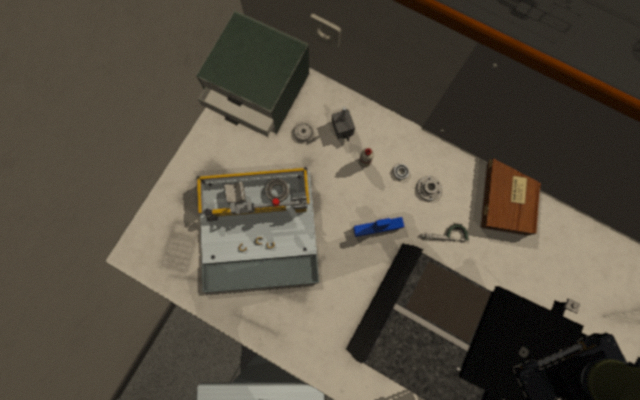

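View pics/side0.png

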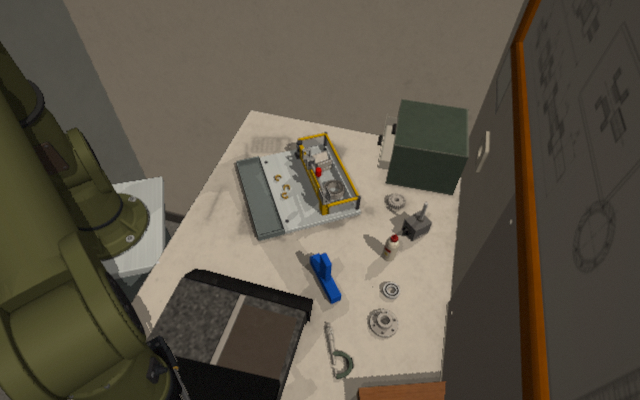

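The top view shows the guard (knob ~(276,201), chips ~(242,247), (258,241), (270,245), tray rows 262-290) and the scraper ~(379,227). The side view shows the knob at ~(318,172) and the scraper at ~(325,277).

```bash
cat > h.py <<'E'
import numpy as np, cv2
from scipy.spatial.transform import Rotation as R
from cell import telemetry, cams
def cal(n):
    c=cams.calibration(n); return c["K"],np.array(c["origin"]),R.from_euler("xyz",c["rotation"],degrees=True).as_matrix()
def ray(n,uv):
    K,o,M=cal(n); d=M@np.linalg.solve(K,[uv[0],uv[1],1.]); return o,d/np.linalg.norm(d)
def plane(n,uv,z):
    o,d=ray(n,uv); return o+d*(z-o[2])/d[2]
def tri(a,b):
    (o,d),(p,e)=ray("top",a),ray("side",b)
    s,t=np.linalg.lstsq(np.c_[d,-e],p-o,rcond=None)[0]; return (o+s*d+p+t*e)/2,np.linalg.norm(o+s*d-p-t*e)
def proj(n,P):
    K,o,M=cal(n); q=K@(M.T@(np.array(P)-o)); return q[:2]/q[2]
def blobs(im,lo,hi,amin=4):
    m=cv2.inRange(cv2.cvtColor(im,cv2.COLOR_BGR2HSV),lo,hi); n,l,s,c=cv2.connectedComponentsWithStats(m)
    return m,l,[(i,int(s[i,4]),c[i].round(1)) for i in range(1,n) if s[i,4]>=amin]
E
python3 - <<'E'
from h import *
t=cv2.imread("pics/top0.png"); s=cv2.imread("pics/side0.png")
for n,im in(("top",t),("side",s)):
    print(n,"red",blobs(im,(0,150,90),(6,255,255))[2],"red2",blobs(im,(174,150,90),(180,255,255))[2]); print("blue",blobs(im,(105,120,40),(130,255,255),30)[2]); print("brass",blobs(im,(12,70,60),(32,255,255),4)[2])
m,l,b=blobs(t,(105,120,40),(130,255,255),30)
i=max(b,key=lambda q:q[1])[0]
print("scr rect",cv2.minAreaRect(np.argwhere(l==i)[:,::-1].astype(np.float32)))
a=cv2.resize(t[160:300,185:325],None,fx=4,fy=4,interpolation=cv2.INTER_CUBIC)
c=cv2.resize(t[205:255,340:412],None,fx=3.3,fy=3.3,interpolation=cv2.INTER_CUBIC)
d=cv2.resize(s[240:310,290:360],None,fx=3.3,fy=3.3,interpolation=cv2.INTER_CUBIC)
o=np.zeros((560,800,3),np.uint8); o[:560,:560]=a; o[:c.shape[0],562:562+c.shape[1]]=c[:,:238]; o[250:250+d.shape[0],562:562+d.shape[1]]=d
cv2.imwrite("pics/crop0.png",o)
E
```

```text
top red [(1, 8, array([369. , 150.4])), (2, 41, array([275.5, 201. ]))] red2 []
blue [(1, 518, array([378.5, 226.2]))]
brass [(42, 1597, array([534.9,  52.2])), (45, 4, array([8.8, 4. ])), (48, 5, array([17.8,  3.2])), (63, 4, array([111.5,   4. ])), (100, 4, array([146.2,   5.5])), (110, 4, array([208.2,   5. ])), (126, 4, array([53.2,  7.8])), (139, 4, array([140.2,   8.2])), (180, 4, array([214.5,   8.8])), (182, 12, array([ 1. , 14.5])), (184, 4, array([15.2, 12.2])), (188, 5, array([51.4, 10.6])), (226, 6, array([89.8, 14.2])), (247, 4, array([313.5,  13.8])), (253, 6, array([27.3, 16.7])), (258, 4, array([65. , 15.2])), (261, 5, array([100.2,  15.2])), (267, 5, array([156.8,  15. ])), (281, 4, array([17. , 17.8])), (284, 4, array([37.8, 18. ])), (325, 6, array([97.3, 20. ])), (339, 4, array([187.,  20.])), (365, 5, array([115.6,  22. ])), (378, 4, array([219.,  21.])), (382, 9, array([26.6, 23.9])), (385, 7, array([34.7, 25.6])), (410, 5, array([20.4, 25. ])), (418, 7, array([96.6, 27.3])), (422, 5, array([128.4,  25.4])), (430, 6, array([186.5,  25.8])), (440, 10, array([ 1. ,
[... 8005 characters left out ...]
array([ 84.3, 193.4])), (23, 26, array([286.2, 186.2])), (26, 9, array([ 73.2, 190.1])), (28, 27, array([284.2, 195. ])), (29, 55, array([124.5, 196.8])), (30, 1261, array([123.9, 229.6])), (40, 4, array([386.2, 246. ])), (41, 21, array([385.3, 252.4])), (44, 6405, array([ 59.5, 339.2])), (45, 3692, array([258.2, 341.9])), (46, 1560, array([ 15.2, 373.5])), (48, 393, array([106.8, 380.9])), (52, 17, array([175.5, 367.3])), (54, 69, array([164.9, 387.7])), (55, 4, array([100.8, 375.8])), (57, 4, array([109. , 375.5])), (60, 5, array([ 98., 381.])), (62, 1372, array([404.6, 391.4]))]
scr rect ((378.2033996582031, 225.83872985839844), (11.777973175048828, 49.115901947021484), 79.87532806396484)
```

View pics/crop0.png

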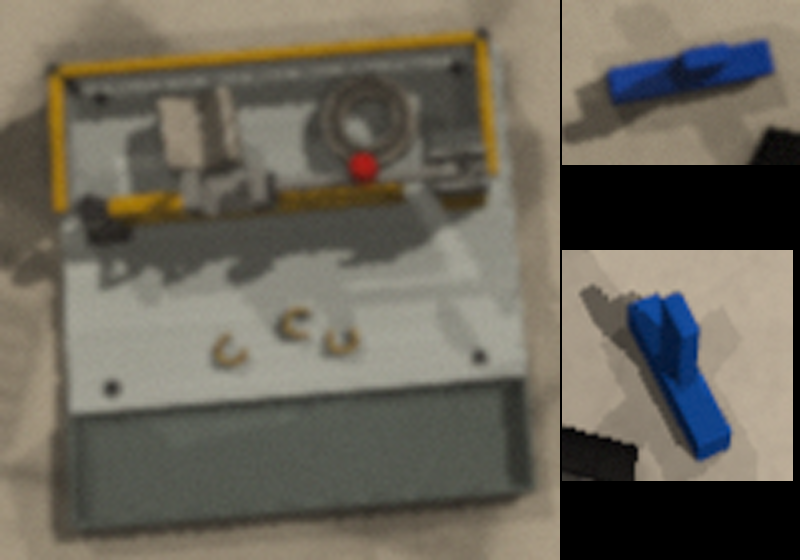

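Crop 1 shows the sill front edge running from about (202,263) to (315.8,254.5) in full top-picture pixels. The three chips lie between it and the gate, and the scraper fin top is at ~(384,222).

```bash
python3 - <<'E'
from h import *
np.set_printoptions(precision=4,suppress=True)
f=lambda x,y:(185+x/4,160+y/4)
A=plane("top",f(68,412),.016);B=plane("top",f(523,378),.016)
C=plane("top",f(65,533),.022);D=plane("top",f(532,492),.022)
P1=plane("top",f(50,70),.072);P2=plane("top",f(482,35),.072)
for n,a,b in(("sill",A,B),("tray",C,D),("back",P1,P2)):
    d=a-b; print(n,a,b,np.linalg.norm(d),"yaw",np.degrees(np.arctan2(-d[0],d[1])))
K,e=tri((275.5,201),(318.2,171.4)); print("knob",K,e)
d=((A-B)/np.linalg.norm(A-B)+(C-D)/np.linalg.norm(C-D)); d[2]=0; gy=d/np.linalg.norm(d); gx=np.array([gy[1],-gy[0],0])
g=np.degrees(np.arctan2(gx[1],gx[0]))
O1=(A+B)/2+.125*gx; O2=(C+D)/2+.199*gx; O3=K+.062*gy
print("guard yaw",g,O1,O2,O3)
O=(O1+O2+O3)/3
for n,s in(("top",[(257.5,240.3),(270.2,245.5),(241.4,248.2)]),("side",[(277.2,177),(286.2,186.2),(284.2,195)])):
    for p in s:
        w=plane(n,p,.02)-O; print(n,"chip guard",1000*w@gx,1000*w@gy)
q=lambda x,y:(340+(x-562)/3.3,205+y/3.3)
print("fin",tri(q(707,56),(324.2,255.8)),plane("top",q(707,56),.106),plane("side",(324.2,255.8),.106))
for a,b,z in((q(610,72),q(768,40),.03),(q(614,103),q(775,73),.0)):
    a=plane("top",a,z);b=plane("top",b,z); d=a-b; print("scr",a,b,np.linalg.norm(d),np.degrees(np.arctan2(-d[0],d[1])))
E
```

```text
sill [0.4521 0.1527 0.016 ] [ 0.4727 -0.1432  0.016 ] 0.296608886637414 yaw 3.9917241823702256
tray [0.375 0.15  0.022] [ 0.3996 -0.1484  0.022 ] 0.299430091037404 yaw 4.709020880090741
back [0.6669 0.1592 0.072 ] [ 0.6882 -0.118   0.072 ] 0.2780266707567076 yaw 4.410936963811422
knob [ 0.594  -0.0461  0.1215] 0.000792107303420246
guard yaw 4.350372531230483 [0.5871 0.0143 0.016 ] [0.5857 0.0159 0.022 ] [0.5893 0.0157 0.1215]
top chip guard -77.4777370840794 -0.6139817470307742
top chip guard -93.72637722116717 -32.857601534982564
top chip guard -94.68995090376812 42.43572247144156
side chip guard -92.34129740343393 44.01238061765209
side chip guard -76.31796112992673 0.16384342158452442
side chip guard -90.96556123231949 -30.912487869053738
fin (array([ 0.5424, -0.3069,  0.1198]), np.float64(0.0009170981391246288)) [ 0.544  -0.3091  0.106 ] [ 0.5453 -0.2988  0.106 ]
scr [ 0.5429 -0.2444  0.03  ] [ 0.5678 -0.3697  0.03  ] 0.1277256073484207 11.21130883092572
scr [ 0.5219 -0.2498  0.    ] [ 0.5456 -0.3802  0.    ] 0.13254284115354747 10.285250955015673
```

```bash
cat > go.py <<'E'
import sys
from h import *
def go(x,y,z,yaw=None):
    o=telemetry.get_obs(); M=R.from_euler("xyz",o["tool_rot"],degrees=True).as_matrix()
    d=M.T@(np.array([x,y,z])-o["tool_pos"])*1000
    t=0 if yaw is None else -np.radians((yaw-o["tool_rot"][2]+180)%360-180)
    print("t",round(o["time_s"],2),"pos",(o["tool_pos"]*1000).round(1),"rot",o["tool_rot"].round(2),"d",d.round(1),"turn",round(t,3),"F",o["force"].round(1),"w",round(o["grip_width"],4),"gf",round(o["grasp_force"],1),"q",o["qpos"].round(0))
OG=np.array([.587,.015]);G=4.4
def gw(gx,gy):
    c,s=np.cos(np.radians(G)),np.sin(np.radians(G)); return OG+[c*gx-s*gy,s*gx+c*gy]
if __name__=="__main__": go(*map(float,sys.argv[1:]))
E
```

Call:
arm_command(series="0 0 0 -0.115 0; 0 0 0 -0.115 0; 0 0 0 -0.115 0; 0 0 0 -0.115 0; 0 0 0 -0.115 0; 0 0 0 -0.115 0; 0 0 0 -0.115 0; 0 0 0 -0.115 0; 0 0 0 -0.115 0; 0 0 0 -0.115 0; 0 0 0 -0.115 0; 0 0 0 -0.115 0; 0 0 0 0 0")

```text
time_s: 1.18
tool_pos: [0.2365, -0.6051, 0.2219]
tool_rot: [-180.0, -0.1, 100.6]
force: [0.3, 0.3, -1.0]
grip_width: 0.087
grasp_force: 0.0
```

Call:
arm_command(series="7 11 0 0 0; 15 23 0 0 0; 15 23 0 0 0; 15 23 0 0 0; 15 23 0 0 0; 15 23 0 0 0; 15 23 0 0 0; 15 23 0 0 0; 15 23 0 0 0; 15 23 0 0 0; 15 23 0 0 0; 15 23 0 0 0; 15 23 0 0 0; 15 23 0 0 0; 15 23 0 0 0; 15 23 0 0 0; 0 0 0 0 0; 0 0 0 0 0")

```text
time_s: 2.68
tool_pos: [0.5465, -0.3092, 0.2224]
tool_rot: [180.0, -0.1, 100.6]
force: [-0.4, -1.3, 0.5]
grip_width: 0.0872
grasp_force: 0.0
```

```bash
python3 go.py .5445 -.31 .16 100.7
```

```text
t 2.68 pos [ 546.5 -309.2  222.4] rot [ 1.7998e+02 -7.0000e-02  1.0059e+02] d [-0.5 -2.1 62.4] turn -0.002 F [-0.4 -1.3  0.5] w 0.0872 gf 0.0 q [ 49.  18. -28.  86.   8.  79.  32.]
```

Call:
arm_command(series="0 -2 14 0 0; 0 0 20 0 0; 0 0 20 0 0; 0 0 20 0 0; 0 0 20 0 0; 0 0 20 0 0; 0 0 20 0 0; 0 0 14 0 0; 0 0 6 0 0; 0 0 0 0 0; 0 0 0 0 100; 0 0 0 0 200; 0 0 0 0 255; 0 0 0 0 255; 0 0 0 0 255; 0 0 0 0 255; 0 0 0 0 255; 0 0 0 0 255", squeeze=30)

```text
time_s: 4.18
tool_pos: [0.5429, -0.3131, 0.0686]
tool_rot: [180.0, 0.0, 100.4]
force: [0.3, -0.2, 0.0]
grip_width: 0.0414
grasp_force: 0.0
```

```bash
python3 - <<'E'
from go import *
go(.5445,-.31,.11,94.4)
print(gw(-.036,.004),gw(-.13,.004))
E
```

```text
t 4.18 pos [ 542.9 -313.1   68.6] rot [1.8000e+02 1.0000e-02 1.0043e+02] d [  2.8   2.1 -41.4] turn 0.105 F [ 0.3 -0.2  0. ] w 0.0414 gf 0.0 q [ 49.  24. -26.  96.  12.  63.  29.]
[0.55079922 0.01622633] [0.45707627 0.00901474]
```

Call:
arm_command(series="0 0 0 0 255; 0 0 0 0 255; 0 0 0 0 255; 0 0 0 0 255; 0 0 0 0 255; 0 0 0 0 255; 0 0 0 0 255; 0 0 0 0 255")

```text
time_s: 4.85
tool_pos: [0.5431, -0.3131, 0.0686]
tool_rot: [180.0, 0.0, 100.4]
force: [0.7, -0.5, 0.7]
grip_width: 0.0154
grasp_force: 30.0
```

```bash
python3 go.py .5445 -.31 .11 94.4; python3 - <<'E'
from h import *
im=cams.read_camera("top"); s=cams.read_camera("side")
o=np.zeros((560,800,3),np.uint8)
o[:400,:400]=cv2.resize(im[175:275,330:430],(400,400)); o[:400,400:]=cv2.resize(s[215:315,280:380],(400,400)); cv2.imwrite("pics/g1.png",o[:400])
E
```

```text
t 4.85 pos [ 543.1 -313.1   68.6] rot [1.7998e+02 1.0000e-02 1.0043e+02] d [  2.8   2.  -41.4] turn 0.105 F [ 0.7 -0.5  0.7] w 0.0154 gf 30.0 q [ 49.  24. -26.  96.  12.  63.  29.]
```

View pics/g1.png

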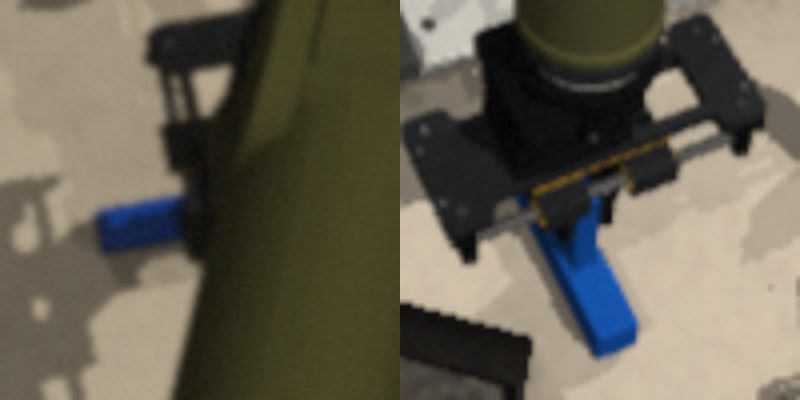

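The scraper is gripped across its fin, visible at right in the side crop around (590,230). I'll lift it and carry it behind the chips.

Call:
arm_command(series="0 0 -10 0 255; 0 0 -20 0 255; 0 0 -20 0 255; 0 0 -15 0.05 255; 0 0 -5 0.055 255; 0 0 0 0 255; 12 1 0 0 255; 22 2 0 0 255; 22 2 0 0 255; 22 2 0 0 255; 22 2 0 0 255; 22 2 0 0 255; 22 2 0 0 255; 22 2 0 0 255; 22 2 0 0 255; 22 2 0 0 255; 22 2 0 0 255; 22 1 0 0 255; 22 1 0 0 255; 22 1 0 0 255")

```text
time_s: 6.62
tool_pos: [0.5423, -0.0122, 0.1374]
tool_rot: [-179.9, -0.0, 94.5]
force: [-0.4, -0.8, -1.4]
grip_width: 0.0158
grasp_force: 30.0
```

Call:
arm_command(series="22 1 0 0 255; 15 1 0 0 255; 0 0 0 0 255; 0 0 0 0 255; 0 0 0 0 255")

```text
time_s: 7.03
tool_pos: [0.5423, 0.0219, 0.1378]
tool_rot: [-179.9, 0.1, 94.4]
force: [-0.1, -0.9, -1.6]
grip_width: 0.016
grasp_force: 30.0
```

```bash
python3 - <<'E'
from go import *
x,y=gw(-.044,.005)
go(x,y,.0865,94.4)
im=cams.read_camera("top"); s=cams.read_camera("side")
o=np.zeros((400,800,3),np.uint8)
o[:,:400]=cv2.resize(im[170:300,190:320],(400,400)); o[:400,400:]=cv2.resize(s[110:240,230:360],(400,400)); cv2.imwrite("pics/g2.png",o)
E
```

```text
t 7.03 pos [542.3  21.9 137.8] rot [-1.7991e+02  5.0000e-02  9.4420e+01] d [-5.3  0.1 51.3] turn 0.0 F [-0.1 -0.9 -1.6] w 0.016 gf 30.0 q [ 29.  12. -38. 103.   8.  67.  -7.]
```

View pics/g2.png

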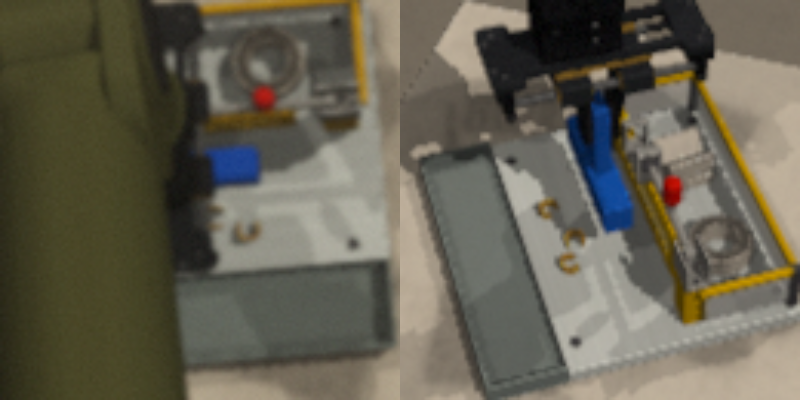

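The scraper hangs between the gate and the chips. Lowering, then wiping.

Call:
arm_command(series="-5 0 10 0 255; 0 0 15 0 255; 0 0 15 0 255; 0 0 8 0 255; 0 0 4 0 255; 0 0 0 0 255; 0 0 0 0 255; 0 0 0 0 255")

```text
time_s: 7.8
tool_pos: [0.5439, 0.0178, 0.087]
tool_rot: [179.9, 0.0, 94.4]
force: [0.6, -0.3, -1.7]
grip_width: 0.016
grasp_force: 30.0
```

Call:
arm_command(series="0 -3 0 0 255; 0 -5 0 0 255; 0 -5 0 0 255; 0 -5 0 0 255; 0 -5 0 0 255; 0 -5 0 0 255; 0 -5 0 0 255; 0 -5 0 0 255; 0 -5 0 0 255; 0 -5 0 0 255; 0 -5 0 0 255; 0 -5 0 0 255; 0 0 0 0 255")

```text
time_s: 8.88
tool_pos: [0.4843, 0.0132, 0.0864]
tool_rot: [-179.9, 0.0, 94.4]
force: [-0.1, 1.1, -1.3]
grip_width: 0.0157
grasp_force: 30.0
```

```bash
python3 - <<'E'
from go import *
x,y=gw(-.126,.005)
go(x,y,.0865,94.4)
im=cams.read_camera("top"); s=cams.read_camera("side")
o=np.zeros((400,800,3),np.uint8)
o[:,:400]=cv2.resize(im[170:300,190:320],(400,400)); o[:400,400:]=cv2.resize(s[110:240,230:360],(400,400)); cv2.imwrite("pics/g3.png",o)
E
```

```text
t 8.88 pos [484.3  13.2  86.4] rot [-1.7993e+02  3.0000e-02  9.4410e+01] d [ -1.1 -23.5  -0.1] turn 0.0 F [-0.1  1.1 -1.3] w 0.0157 gf 30.0 q [ 31.   8. -38. 114.   5.  60.  -5.]
```

View pics/g3.png

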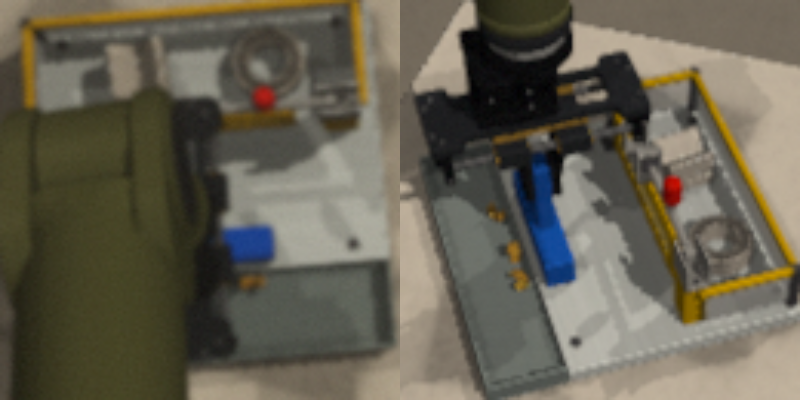

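The chips are pushed to the sill edge; one shows at ~(250,282) in the top crop. Pushing further.

Call:
arm_command(series="0 -5 0 0 255; 0 -5 0 0 255; 0 -5 0 0 255; 0 -5 0 0 255; 0 -3 0 0 255; 0 0 0 0 255; 0 0 0 0 255; 0 6 0 0 255; 0 10 -8 0 255; 0 0 -20 0 255; 0 0 -20 0 255; 0 0 -10 0 255; 0 0 0 0 255")

```text
time_s: 10.07
tool_pos: [0.4807, 0.0129, 0.1467]
tool_rot: [179.7, 0.1, 94.4]
force: [0.9, -0.1, -1.3]
grip_width: 0.0161
grasp_force: 30.0
```

```bash
python3 - <<'E'
from go import *
go(.5431,-.30,.14,94.4)
im=cams.read_camera("top"); s=cams.read_camera("side")
gx=gw(1,0)-gw(0,0);gy=gw(0,1)-gw(0,0)
for n,a in(("top",im),("side",s)):
    for z in(.008,):
        for b in blobs(a,(10,90,70),(32,255,255),4)[2]:
            w=plane(n,b[2],z)[:2]-OG
            if -.21<w@gx<-.03 and abs(w@gy)<.16: print(n,b[1],b[2],(1000*np.array([w@gx,w@gy])).round())
cv2.imwrite("pics/g4.png",cv2.resize(s[110:240,230:360],(520,520)))
E
```

```text
t 10.07 pos [480.7  12.9 146.7] rot [1.7975e+02 5.0000e-02 9.4400e+01] d [-316.8   38.1    7.1] turn 0.0 F [ 0.9 -0.1 -1.3] w 0.0161 gf 30.0 q [ 33.   2. -38. 111.   2.  67.  -1.]
top 27 [271.4 266.1] [-146.  -31.]
side 18 [260.7 177.8] [-139.   67.]
side 24 [264.  186.7] [-138.   29.]
side 29 [265.6 202. ] [-147.  -30.]
```

View pics/g4.png

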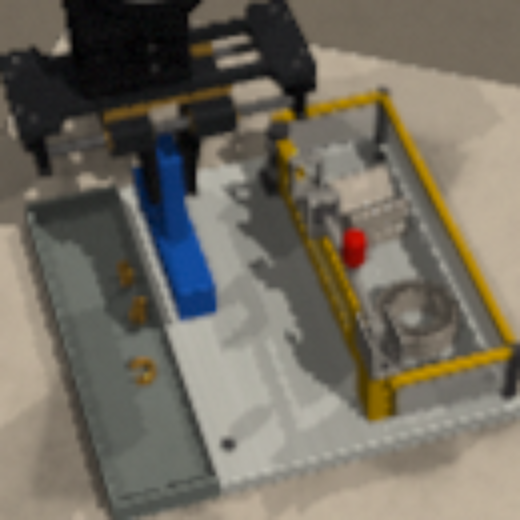

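All three chips lie in the tray, with guard x about -139 to -147. Returning the scraper to where it stood.

Call:
arm_command(series="-12 2 0 0 255; -22 3 0 0 255; -22 3 0 0 255; -22 3 0 0 255; -22 3 0 0 255; -22 3 0 0 255; -22 3 0 0 255; -22 3 0 0 255; -22 3 0 0 255; -22 3 0 0 255; -22 3 0 0 255; -22 3 0 0 255; -22 3 0 0 255; -22 0 0 0 255; -20 0 0 0 255; -10 0 0 0 255; -4 0 0 0 255; 0 0 0 0 255; 0 0 0 0 255; 0 0 0 0 255")

```text
time_s: 11.83
tool_pos: [0.5423, -0.3133, 0.1444]
tool_rot: [-180.0, -0.1, 94.5]
force: [0.3, 0.5, -1.7]
grip_width: 0.0157
grasp_force: 30.0
```

Call:
arm_command(series="0 0 10 0 255; 0 0 20 0 255; 0 0 20 0 255; 0 0 12 0 255; 0 0 6 0 255; 0 0 4 0 255; 0 0 2 0 255; 0 0 0 0 255; 0 0 0 0 255; 0 0 0 0 255")

```text
time_s: 12.67
tool_pos: [0.5427, -0.3156, 0.0716]
tool_rot: [179.9, 0.1, 94.4]
force: [-0.4, -0.3, -0.9]
grip_width: 0.0158
grasp_force: 30.0
```

```bash
python3 go.py .5431 -.313 .0686
```

```text
t 12.67 pos [ 542.7 -315.6   71.6] rot [1.7992e+02 6.0000e-02 9.4410e+01] d [2.5 0.6 3. ] turn 0 F [-0.4 -0.3 -0.9] w 0.0158 gf 30.0 q [ 47.  24. -24.  96.  11.  63.  24.]
```

Call:
arm_command(series="0 0 2 0 255; 0 0 1 0 255; 0 0 0 0 255; 0 0 0 0 255; 0 0 0 0 80; 0 0 0 0 80; 0 0 0 0 80; 0 0 0 0 80; 0 0 0 0 80; 0 0 0 0 80; 0 0 0 0 80; 0 0 0 0 80; 0 0 0 0 80; 0 0 0 0 80")

```text
time_s: 13.83
tool_pos: [0.542, -0.3152, 0.0675]
tool_rot: [-180.0, 0.0, 94.4]
force: [0.1, -0.3, -0.9]
grip_width: 0.0594
grasp_force: 0.0
```

Call:
arm_command(series="0 0 -10 0 80; 0 0 -20 0 80; 0 0 -30 0 80; 0 0 -30 0 80; 0 0 -20 0 80; 0 0 0 0 80; 0 0 0 0 80; 0 0 0 0 80")

```text
time_s: 14.5
tool_pos: [0.5416, -0.3151, 0.1772]
tool_rot: [-180.0, -0.0, 94.4]
force: [0.6, -0.6, -0.9]
grip_width: 0.0602
grasp_force: 0.0
```

```bash
python3 - <<'E'
from go import *
go(.5885,-.0465,.16,94.4)
s=cams.read_camera("side")
print(blobs(s,(105,120,40),(130,255,255),30)[2], blobs(s,(0,150,90),(6,255,255))[2])
cv2.imwrite("pics/g5.png",cv2.resize(s[120:320,230:430],(560,560)))
E
```

```text
t 14.5 pos [ 541.6 -315.1  177.2] rot [-1.7996e+02 -1.0000e-02  9.4410e+01] d [264.2  67.4  17.2] turn 0.0 F [ 0.6 -0.6 -0.9] w 0.0602 gf 0.0 q [ 48.  19. -25.  89.   8.  74.  26.]
[(1, 685, array([323.7, 278.1]))] [(1, 32, array([394.6, 238. ]))]
```

View pics/g5.png

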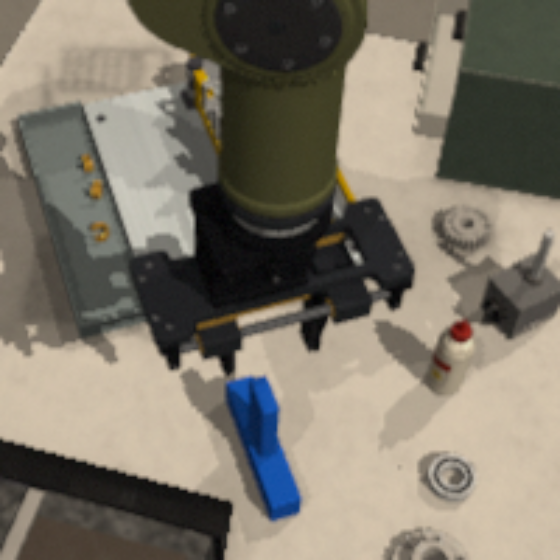

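The scraper stands upright and the chips are in the tray. Now moving above the knob.

Call:
arm_command(series="10 3 0 0 80; 20 6 0 0 80; 20 6 0 0 80; 20 6 0 0 80; 20 6 0 0 80; 20 6 0 0 80; 20 6 0 0 80; 20 6 0 0 80; 20 6 0 0 80; 20 6 0 0 80; 20 6 0 0 80; 20 6 0 0 80; 20 2 0 0 80; 10 0 0 0 80; 4 0 0 0 80; 0 0 0 0 80; 0 0 0 0 80; 0 0 0 0 80")

```text
time_s: 16.05
tool_pos: [0.5923, -0.0484, 0.1773]
tool_rot: [-180.0, 0.1, 94.3]
force: [1.0, -0.6, 0.7]
grip_width: 0.0598
grasp_force: 0.0
```

```bash
python3 - <<'E'
from go import *
go(.5925,-.0463,.101,94.4)
s=cams.read_camera("side"); t=cams.read_camera("top")
a=blobs(t,(0,150,90),(6,255,255))[2];b=blobs(s,(0,150,90),(6,255,255))[2]; print(a,b)
o=np.zeros((400,800,3),np.uint8)
o[:,:400]=cv2.resize(t[150:250,220:320],(400,400)); o[:400,400:]=cv2.resize(s[120:220,270:370],(400,400)); cv2.imwrite("pics/g6.png",o)
E
```

```text
t 16.05 pos [592.3 -48.4 177.3] rot [-1.7997e+02  5.0000e-02  9.4270e+01] d [ 2.2  0.4 76.3] turn -0.002 F [ 1.  -0.6  0.7] w 0.0598 gf 0.0 q [ 30.  16. -33.  94.   9.  73.  -0.]
[(1, 12, array([368.2, 150.4]))] [(1, 48, array([318.1, 171.5])), (2, 28, array([394.8, 237.8]))]
```

View pics/g6.png

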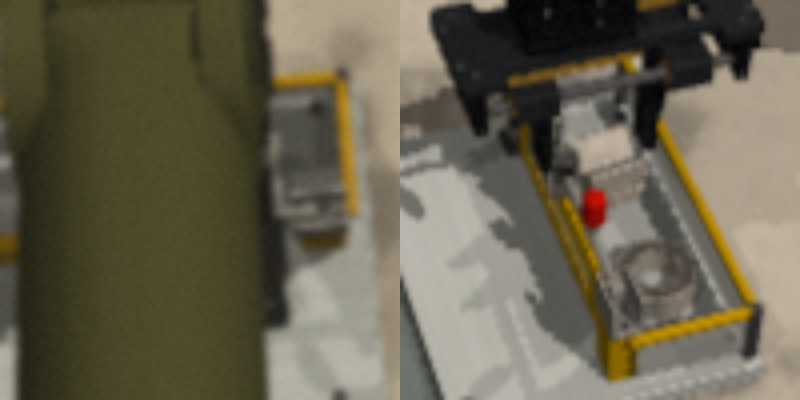

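The knob at ~(595,207) in the right half sits below and between the fingertips. Lowering.

Call:
arm_command(series="2 0 10 0 80; 0 0 18 0 80; 0 0 18 0 80; 0 0 14 0 80; 0 0 10 0 80; 0 0 6 0 80; 0 0 0 0 80; 0 0 0 0 80; 0 0 0 0 80")

```text
time_s: 16.9
tool_pos: [0.5931, -0.0445, 0.1024]
tool_rot: [179.9, 0.0, 94.4]
force: [-0.0, 0.0, -0.1]
grip_width: 0.0596
grasp_force: 0.0
```

Call:
arm_command(series="0 0 0 0 255; 0 0 0 0 255; 0 0 0 0 255; 0 0 0 0 255; 0 0 0 0 255; 0 0 0 0 255; 0 0 0 0 255; 0 0 0 0 255; 0 0 0 0 255; 0 0 0 0 255; 0 0 0 0 255; 0 0 0 0 255; 0 0 0 0 255", squeeze=20)

```text
time_s: 17.98
tool_pos: [0.5924, -0.0446, 0.1016]
tool_rot: [180.0, 0.0, 94.4]
force: [-0.3, 0.2, 0.9]
grip_width: 0.0165
grasp_force: 20.0
```

```bash
python3 - <<'E'
from go import *
go(.5925,-.0463,.101,94.4)
s=cams.read_camera("side"); b=blobs(s,(0,150,90),(6,255,255))[2]; print(b)
cv2.imwrite("pics/g7.png",cv2.resize(s[120:220,270:370],(500,500),interpolation=cv2.INTER_CUBIC))
E
```

```text
t 17.98 pos [592.4 -44.6 101.6] rot [1.800e+02 1.000e-02 9.441e+01] d [-1.7 -0.   0.6] turn 0.0 F [-0.3  0.2  0.9] w 0.0165 gf 20.0 q [ 29.  20. -32.  99.  11.  65.  -2.]
[(1, 37, array([318. , 171.5])), (2, 29, array([394.7, 237.7]))]
```

View pics/g7.png

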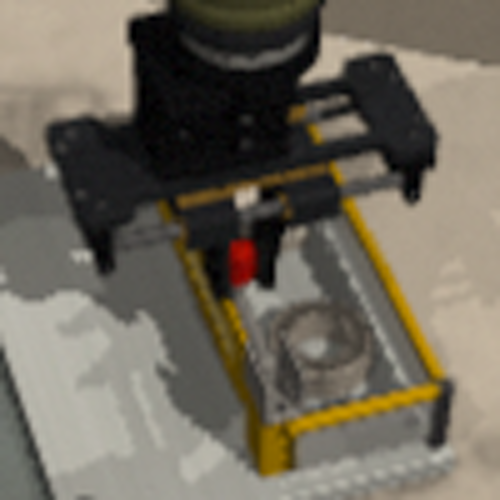

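The knob is between the pads (red at ~(242,262)). Now a cautious partial lift.

Call:
arm_command(series="0.5 0 -1 0 255; 0.5 0 -1 0 255; 0.5 0 -1 0 255; 0.5 0 -1 0 255; 0 0 0 0 255; 0 0 0 0 255; 0 0 0 0 255", squeeze=30)

```text
time_s: 18.62
tool_pos: [0.5919, -0.0425, 0.1052]
tool_rot: [-180.0, -0.0, 94.4]
force: [0.4, -0.1, -4.4]
grip_width: 0.0167
grasp_force: 30.0
```

```bash
python3 - <<'E'
from go import *
go(.592,-.0446,.101,94.4)
s=cams.read_camera("side"); print(blobs(s,(0,150,90),(6,255,255))[2]); go(.592,-.0446,.101,94.4)
print(proj("side",[.594,-.0461,.1215]),proj("side",[.594,-.0441,.1255]))
E
```

```text
t 18.62 pos [591.9 -42.5 105.2] rot [-179.96   -0.     94.42] d [-2.1 -0.   4.2] turn 0.0 F [ 0.4 -0.1 -4.4] w 0.0167 gf 30.0 q [ 29.  19. -32.  99.  11.  65.  -3.]
[(1, 36, array([317.6, 170.6])), (2, 28, array([394.8, 237.8]))]
t 18.67 pos [591.9 -42.5 105.2] rot [-179.96   -0.     94.41] d [-2.1 -0.1  4.2] turn 0.0 F [-0.1 -0.  -4.3] w 0.0165 gf 30.0 q [ 29.  19. -32.  99.  11.  65.  -3.]
[318.35049965 171.3524513 ] [318.19462387 169.81553694]
```

Call:
arm_command(series="0.5 0 -1 0 255; 0.5 0 -1 0 255; 0.5 0 -1 0 255; 0.5 0 -1 0 255; 0.5 0 -1 0 255; 0 0 0 0 255; 0 0 0 0 255; 0 0 0 0 255")

```text
time_s: 19.33
tool_pos: [0.5921, -0.04, 0.1106]
tool_rot: [180.0, 0.0, 94.4]
force: [-0.2, -0.2, -4.4]
grip_width: 0.0168
grasp_force: 30.0
```

```bash
python3 - <<'E'
from go import *
s=cams.read_camera("side"); print(blobs(s,(0,150,90),(6,255,255))[2]); go(.592,-.0446,.101,94.4)
print(proj("side",[.594,-.0416,.1305]))
E
```

```text
[(1, 36, array([317.5, 168.8])), (2, 28, array([394.8, 237.8]))]
t 19.38 pos [592.1 -40.  110.6] rot [179.99   0.    94.41] d [-4.6 -0.4  9.6] turn 0.0 F [-0.4  0.1 -3.3] w 0.0166 gf 30.0 q [ 28.  19. -32.  98.  11.  66.  -3.]
[317.99902411 167.88694947]
```

Call:
arm_command(series="0.5 0 -1 0 255; 1 0 0 0 255; 2 0 0 0 255; 2 0 0 0 255; 2 0 0 0 255; 0 0 0 0 255; 0 0 0 0 255")

```text
time_s: 19.97
tool_pos: [0.5914, -0.0321, 0.1115]
tool_rot: [180.0, -0.0, 94.4]
force: [0.3, 0.3, -3.4]
grip_width: 0.0163
grasp_force: 30.0
```

```bash
python3 - <<'E'
from go import *
s=cams.read_camera("side"); print(blobs(s,(0,150,90),(6,255,255))[2]); go(.592,-.0446,.101,94.4)
print(proj("side",[.594-.0006,-.0416+.007,.1315]))
E
```

```text
[(1, 36, array([316.6, 166.6])), (2, 29, array([394.7, 237.7]))]
t 20.02 pos [591.5 -32.3 111.5] rot [ 1.800e+02 -1.000e-02  9.443e+01] d [-12.3  -0.4  10.5] turn 0.0 F [-0.5 -0.3 -4.6] w 0.0169 gf 30.0 q [ 28.  19. -33.  98.  11.  66.  -3.]
[317.16747331 165.85195346]
```

No resistance past the 4 mm slack, so the tooth is over the lip. Drawing fully.

Call:
arm_command(series="2 0 0 0 255; 2 0 0 0 255; 2 0 0 0 255; 2 0 0 0 255; 2 0 0 0 255; 2 0 0 0 255; 2 0 0 0 255; 2 0 0 0 255; 2 0 0 0 255; 2 0 0 0 255; 0 0 0 0 255; 0 0 0 0 255; 0 0 0 0 255")

```text
time_s: 21.1
tool_pos: [0.5899, -0.0125, 0.1115]
tool_rot: [180.0, -0.0, 94.4]
force: [0.2, -1.0, -2.9]
grip_width: 0.0166
grasp_force: 30.0
```

```bash
python3 - <<'E'
from go import *
s=cams.read_camera("side"); b=blobs(s,(0,150,90),(6,255,255))[2]; print(b); go(.592,-.0446,.101,94.4)
p=plane("side",b[0][2],.1315); q=plane("side",(318.2,171.5),.1215); print(p,q,p-q)
E
```

```text
[(1, 36, array([314.4, 161.6])), (2, 29, array([394.7, 237.7]))]
t 21.15 pos [589.9 -12.5 111.5] rot [180.    -0.    94.41] d [-32.1  -0.4  10.5] turn 0.0 F [ 1.1 -0.8 -3. ] w 0.0167 gf 30.0 q [ 27.  19. -33.  99.  11.  66.  -5.]
[ 0.58990038 -0.01716521  0.1315    ] [ 0.59346839 -0.04654001  0.1215    ] [-0.00356802  0.0293748   0.01      ]
```

Call:
arm_command(series="0 -1.3 0 0.009 255; 0.02 -2.57 0 0.0175 255; 0.02 -2.57 0 0.0175 255; 0.02 -2.57 0 0.0175 255; 0.02 -2.57 0 0.0175 255; 0.02 -2.57 0 0.0175 255; 0.02 -2.57 0 0.0175 255; 0.02 -2.57 0 0.0175 255; 0.02 -2.57 0 0.0175 255; 0.02 -2.57 0 0.0175 255; 0 0 0 0 255; 0 0 0 0 255")

```text
time_s: 22.15
tool_pos: [0.5654, -0.0126, 0.1116]
tool_rot: [180.0, 0.0, 84.9]
force: [0.4, -1.3, -4.6]
grip_width: 0.0169
grasp_force: 30.0
```

```bash
python3 - <<'E'
from go import *
s=cams.read_camera("side"); b=blobs(s,(0,150,90),(6,255,255))[2]; print(b); go(.592,-.0446,.101,94.4)
p=plane("side",b[0][2],.1315)[:2]-gw(0,.118); print(np.linalg.norm(p),np.degrees(np.arctan2(-p[0],-p[1]))+G)
E
```

```text
[(1, 33, array([305.4, 163.4])), (2, 28, array([394.8, 237.8]))]
t 22.2 pos [565.5 -12.5 111.6] rot [1.7999e+02 1.0000e-02 8.4880e+01] d [-29.6  29.2  10.6] turn -0.166 F [-0.2 -1.3 -3. ] w 0.017 gf 30.0 q [ 27.  16. -32. 102.   9.  65. -14.]
0.15151230634379922 9.54990817867343
```

The gate follows with low forces. It stands at about 9.5°, so I'll do the second half.

Call:
arm_command(series="0.02 -2.57 0 0.0175 255; 0.02 -2.57 0 0.0175 255; 0.02 -2.57 0 0.0175 255; 0.02 -2.57 0 0.0175 255; 0.02 -2.57 0 0.0175 255; 0.02 -2.57 0 0.0175 255; 0.02 -2.57 0 0.0175 255; 0.02 -2.57 0 0.0175 255; 0.02 -2.57 0 0.0175 255; 0.02 -2.57 0 0.0175 255; 0 -1.5 0 0.01 255; 0 0 0 0 255; 0 0 0 0 255; 0 0 0 0 255; 0 0 0 0 255; 0 0 0 0 255; 0 0 0 0 255")

```text
time_s: 23.62
tool_pos: [0.5389, -0.0077, 0.1115]
tool_rot: [180.0, 0.0, 74.3]
force: [0.5, -1.2, -1.9]
grip_width: 0.0166
grasp_force: 30.0
```

```bash
python3 - <<'E'
from go import *
s=cams.read_camera("side"); b=blobs(s,(0,150,90),(6,255,255))[2]; print(b); go(.592,-.0446,.101,94.4)
p=plane("side",b[0][2],.1315)[:2]-gw(0,.118); print(np.linalg.norm(p),np.degrees(np.arctan2(-p[0],-p[1]))+G)
print(blobs(s,(105,120,40),(130,255,255),30)[2])
cv2.imwrite("pics/g8.png",cv2.resize(s[120:320,230:430],(600,600),interpolation=cv2.INTER_CUBIC))
E
```

```text
[(1, 25, array([295.3, 164.8])), (2, 28, array([394.8, 237.8]))]
t 23.67 pos [538.8  -7.7 111.5] rot [1.800e+02 1.000e-02 7.427e+01] d [-21.1  61.2  10.5] turn -0.351 F [ 0.5 -2.5 -2.2] w 0.0164 gf 30.0 q [ 26.  12. -31. 106.   7.  64. -23.]
0.15546280776150828 19.894009013947212
[(1, 688, array([323.7, 278.1]))]
```

View pics/g8.png

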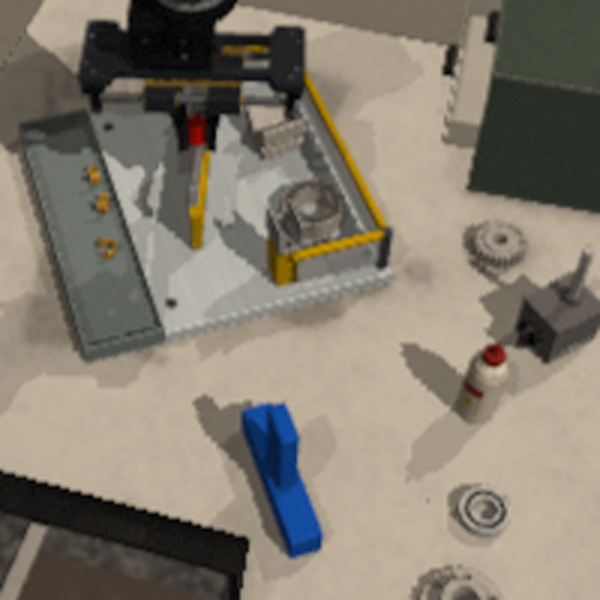

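The gate stands ~20° open with the knob gripped at ~(197,128). The chips are in the tray and the scraper is upright. A small extra draw for margin, settle, then hand in.

Call:
arm_command(series="1 0 0 0 255; 1 0 0 0 255; 1 0 0 0 255; 0 0 0 0 255; 0 0 0 0 255; 0 0 0 0 255; 0 0 0 0 255; 0 0 0 0 255; 0 0 0 0 255; 0 0 0 0 255")

```text
time_s: 24.5
tool_pos: [0.5396, -0.0047, 0.1115]
tool_rot: [180.0, 0.0, 74.3]
force: [1.2, -1.7, -2.7]
grip_width: 0.0167
grasp_force: 30.0
```

```bash
python3 - <<'E'
from go import *
from cell import env
go(.592,-.0446,.101,94.4)
print(env.sign_off())
E
```

```text
t 24.5 pos [539.6  -4.7 111.5] rot [180.     0.    74.28] d [-24.2  61.3  10.5] turn -0.351 F [ 1.2 -1.7 -2.7] w 0.0167 gf 30.0 q [ 26.  12. -32. 106.   7.  64. -24.]
the job is handed in; nothing more can be done
None
```

I handed the job in at about 24.5 s; no verdict came back. By my last images and readings, the chips are in the tray, the scraper stands upright on the worktop, and the bolt is drawn about 20–30 mm, with the gate held about 20° open by the gripped knob.

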